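Pack the order and hold the clamp open over its card

TASK

Finish packing this order: stand the blue tin and the amber jar upright on the floor of the cardboard box, side by side in the gap left beside the things already packed, and let go of them. Then pick up the black spring clamp, squeeze its orange grips so that its jaws gape wide, and bring it down over the middle of the top edge of the red card at the end of the box, one jaw each side and the clamp not touching the card, so that a colleague can slip a receipt in. Finish while still holding the clamp squeezed open there (do not let it close, do not let go), and leave the other things where they are and knock nothing over.

Things in the scene. Friction and masses are not known exactly. Their poses are not given: they have to be found in the camera images.
- box: Brown cardboard order box, fixed, open on top; outside 114 (x) x 179 (y) x 60 mm high, walls and floor 4 mm. Origin: centre of its underside, z up; yaw varies. A cross wall (50 mm high) at y = -28 mm: full beyond it. At y > -26.5 mm a carton fills the +x side from x = 7 mm, leaving a gap 60 (x) by 112 mm (y) for tin and jar. The red card stands at the -y end.
- gap_a (a point): Point on the box's inner floor (4 mm above the table): middle of the inner half of the gap, at box (-23, 3) mm; axes as the box. Tin or jar may go here.
- gap_b (a point): Point on the box's inner floor: middle of the outer half of the gap, at box (-23, 56) mm, next to the +y end wall; 53 mm from gap_a; axes as the box. Tin or jar may go here.
- card_edge (a point): Middle of the top edge of the red card with a white panel: 3 mm thick, 96 mm wide, upright, fixed to the box's -y end, its top edge 150 mm above the table. Axes as the box: x along the edge, y across the card (its thickness), z up.
- tin: Blue square tin with a bare metal band near its top, 48 x 48 x 96 mm tall, about 0.25 kg, standing loose on the table, yaw varies. Origin: centre of its underside; x and y square to its sides.
- jar: Amber round jar with a black cap, diameter 48 mm, 100 mm tall, straight sided, about 0.25 kg, standing loose on the table. Origin: centre of its underside. Tin and jar may have swapped places.
- clip: Loose black spring clamp with orange jaw tips and orange grips, 90 g, standing on its closed jaws in a grey tray, handles up. Origin: centre of its steel pivot pin; x along the pin, y the line along which jaws open and grips are squeezed, z up from jaws to grips. 38 mm wide along x. The jaws reach 45 mm below the pivot; closed, they measure 24 mm (y) over both tips.
- grip_a (a point): Middle of the +y grip of the clamp: a round orange bar along the clamp's x, 10 mm diameter, 38 mm long, its axis 42 mm above the pivot and at y = +22 mm at rest. The two grips measure 54 mm over their outsides at rest, about 25 mm squeezed to the stop; squeezing them together along y opens the jaws. The bars then rise up to 5 mm relative to the pivot.
- grip_b (a point): Middle of the -y grip bar, the same at y = -22 mm. The spring begins to give at about 5 N on each grip and is at the stop at about 12 N: a grip of 4 N or less carries the clamp closed, 20 to 25 N holds it fully open.
- jaw_a (a joint): Opening angle of the jaw on the clamp's +y side, 0 closed to 0.32 rad at the stop; it equals jaw_b. Above 0.2 is gaping wide (at 0.32 the tips are 30 mm apart, and 17 mm apart 23 mm below the pivot).
- jaw_b (a joint): Opening angle of the jaw on the clamp's -y side, 0 closed to 0.32 rad at the stop.
- tip_a (a point): Inner lower edge of the +y jaw, middle of its width, 45 mm below the pivot when closed.
- tip_b (a point): Inner lower edge of the -y jaw, middle of its width, 45 mm below the pivot when closed.
- stand: Shallow grey tray, fixed, 76 x 76 mm, 12 mm high, floor 4 mm thick, in which the clamp stands (pivot 49 mm, grip bars 91 mm above the table). Origin: centre of its underside; yaw varies and the clamp is within 0.1 rad of it.
- carton: Green carton, 45 x 110 x 54 mm, loose, packed in the box; origin at centre of underside. Leave it alone.
- can_a: Yellow-banded can, diameter 50, 52 mm tall, loose, packed in the box by the card; origin at centre of underside. Leave it alone.
- can_b: The other can, the same. Leave it alone.
- stamp: Black and grey hand stamp, 45 x 65 x 85 mm tall, loose on the table; origin at centre of underside. Leave it alone.
- cup: Red cup, diameter 72, 95 mm tall, loose; origin at centre of underside. Leave it alone.
- tape: Blue tape dispenser with a yellow roll, 150 x 60 x 120 mm tall, loose; origin at centre of underside. Leave it alone.
- puck: Round green ink pad, diameter 70, 25 mm high, loose; origin at centre of underside. Leave it alone.

How it is judged (in metres and radians):
On the way, in this order (a step that is already met when the one before it is completed fails the run):
1. tin and jar both stand upright on the box floor, released (x of tin in the frame of box between -0.05 and 0.05 m and y of tin in the frame of box between -0.083 and 0.083 m and z of tin in the frame of box between -0.002 and 0.009 m and angle between each of tin, jar's own z axis and vertical below 0.12 rad and contact force between each of tin, jar and the fingers below 0.1 N and x of jar in the frame of box between -0.05 and 0.05 m and y of jar in the frame of box between -0.083 and 0.083 m and z of jar in the frame of box between -0.002 and 0.009 m), for 0.2 s.
2. the clamp is lifted in the fingers (contact force between clip and the fingers above 1.5 N and height (world z) of clip above 0.09 m), for 0.2 s.
At the end, for the whole second after the job is handed in: Tin and jar stand upright on the box floor (within 5 mm), let go. The fingers hold the clamp still, jaws open over 0.2 rad, one tip each side of the card (4 mm or more from its mid-plane, 6 mm below its edge), within 30 mm of the edge's middle, touching neither card nor box (0.3 N) (all of step 1 and value of joint each of jaw_a, jaw_b above 0.2 rad and ((y of tip_a in the frame of card_edge above 0.004 m and y of tip_b in the frame of card_edge below -0.004 m) or (y of tip_b in the frame of card_edge above 0.004 m and y of tip_a in the frame of card_edge below -0.004 m)) and z of each of tip_a, tip_b in the frame of card_edge below -0.006 m and x of clip in the frame of card_edge between -0.03 and 0.03 m and contact force between clip and the fingers above 3 N and contact force between clip and box below 0.3 N and linear speed of clip below 0.03 m/s); the arm keeps its last pose, push and grip.
It fails at once if something already packed is shifted by more than 30 mm or knocked over (distance of any of carton, can_a, can_b from where it was at the start of the episode above 0.03 m or angle between any of carton, can_a, can_b's own z axis and vertical above 0.5 rad).
It fails at once if the stamp, cup, tape dispenser or ink pad is shifted by more than 30 mm or knocked over (distance of any of stamp, cup, tape, puck from where it was at the start of the episode above 0.03 m or angle between any of stamp, cup, tape, puck's own z axis and vertical above 0.5 rad).
It fails at once if the tin or the jar is knocked over (angle between any of tin, jar's own z axis and vertical above 0.8 rad).
It also fails if it takes over 72 s, if anything falls off the work surface, if the arm or the gripper's body presses on something with over 40 N, if the wrist force passes 120 N, or if a joint passes its speed limit or range.

ROBOT

A 7-joint arm with a two-finger parallel gripper is mounted at the origin on the work surface. World frame = base frame: x ahead of the robot, y to its left, z up, the work surface at z = 0. Lengths are in m, angles in degrees, forces in N, time in s.
With the tool pointing down it reaches from about 0.425 to 0.95 m from the base axis. Payload 4.7 kg.
Tool frame: the origin (TCP) lies between the finger pads; the fingertips stand ctrl.tip_extent ahead of it and the grasp point (between the pads) lies 3 mm ahead of it (ctrl.tip_extent is the distance from the TCP to the fingertips, in m); z points along the fingers, y is the direction in which the jaws open and shut (so a half turn about z gives the same grasp; the last joint's range is limited). The gripper opens to 85 mm and grips with 20 to 120 N. Pads are 22 mm wide; open, the fingers measure 114 mm over their backs; the gripper's body (76 mm by 85 mm) begins 54 mm behind the grasp point. The pads swing forward as they close: fully open they stand 13 mm farther back than shut.
Start: joints at [69.219, 26.849, -2.785, 87.806, 1.381, 65.374, -4.715], TCP at [0.221, -0.638, 0.253] pointing down, gripper open.
Joint ranges: [-148.3, 148.3], [-19.14, 114.17], [-79.39, 73.82], [5.75, 140.21], [-59.74, 239.74], [12.07, 113.84], [-152.46, 152.46]. Speed limits (degrees/s): [147.25, 147.25, 180, 180, 180, 180, 180].

INTERFACE

Orientations are given as [roll, pitch, yaw] about the fixed x, y, z axes, in that order (R = Rz(yaw) Ry(pitch) Rx(roll)).
In Python, from workcell import ctrl gives the robot as it stands.
- The arm moves only by the shell command python3 -m inch 'ROWS' [FORCE]. ROWS is text: rows parted by semicolons, each of 5 numbers parted by spaces: the shift along the tool's x, y, z in mm, then the turn about the tool's z in rad, then the opening, from 0 (shut) to 1 (fully open). In form: x y z spin grip; .... A call has 1 to 12 rows; each row shifts and turns the commanded pose from where the row before left it, along the tool's axes as they then stand; what a row does not reach is not made up. A row lasts 1/10 s, in which the tool goes at most 50 mm and 8.59 degrees, less where a joint would pass 70% of its speed; a pose out of reach is approached as far as the arm can. A call is refused whole if a number of a shift passes 50 or a number of a turn 0.15, either way. A call with a gripper value outside its range is refused whole. The fingers move at their own pace and stop on an object; FORCE is the grip in N (left out, the last holds). Time passes only in rows, so rows that do not move let the fingers close. It gives the time, the measured TCP pose, the force and the opening at its end, in the units of the state.
- ctrl.sense(): the state, without advancing time (a new reading comes with each control period).
- ctrl.camera(name): name is "scene" or "top" or "wrist"; returns a dict with "img" (384x512x3 uint8, blue, green, red), "fov_y" (degrees; the focal length in pixels is half the picture's height over the tangent of half this angle, whatever the lens; pixels are square), "cx", "cy" (the principal point, pixels), "R" (3x3) and "t" (3): a world point X has camera coordinates R X + t. Camera axes: x right, y down, z forward; pixel columns grow to the right and rows downward; lengths in m; the calibration is good to about 2 mm. The wrist camera is an equidistant fisheye: a pixel r from the principal point sees the ray r / f radians off the axis. A picture is of the moment at which its call begins. There is no depth.
- ctrl.hand_in(): hands the job in, once; it reports no verdict.
Trained networks look in a picture, given as the dict that the camera call returned (one of the last four; its "shot" number tells which), for a name from the list of things; names that differ only in an ending like _2 or _b are one class to them, and where a whole thing is asked for, a point or a joint stands for the part that bears it (a point fixed in the world has none). Each returns a list of dicts, best first, with "confidence" (0 to 1); they miss things now and then, are a little off and sometimes report something else, mostly with a low value. They report only what shows in the picture. A call takes as long as a camera call.
- ctrl.search_frame(picture, thing): "box" ([left, top, right, bottom] in pixels, round what is visible of it).
- ctrl.pinpoint(picture, thing): "position" ([column, row] in pixels: a listed point, or the origin of a listed thing).
The state is a dict: "time": time; "qpos": joint angles; "joint_vel": joint speeds; "joint_efforts": joint torques, N m; "tcp_pos": TCP position; "orientation": TCP orientation; "force": force on the tool from outside, world axes, zero at the start; "torque": the same for the moment, N m; "gripper_width": finger opening in m.
Only numpy, scipy, OpenCV 4.12 (cv2) and the standard library are available. Lean on these libraries where they do the work, as an engineer would, in place of code of your own. Each camera call takes 0.05 s, during which the arm holds its last target. There are 200 camera calls.

## Working session

There is one attempt and no reset: what is moved stays moved. The work goes in short steps, Python scripts to look and compute and a shell command to move; the robot and the scene stay as the last step left them, time stands still between calls to the robot, and variables do not carry over. Pictures are saved under pics/ and viewed, about 8 in all and at most 12, crops included, and the job is handed in when it is done.

```bash
mkdir -p pics; ls
cat > h.py <<'E'
import numpy as np, cv2
from workcell import ctrl
def ray(p,uv):
    f=p["img"].shape[0]/2/np.tan(np.radians(p["fov_y"])/2)
    d=np.array([(uv[0]-p["cx"])/f,(uv[1]-p["cy"])/f]); r=np.hypot(*d)
    if p.get("_n")=="wrist":
        v=np.array([*(d/max(r,1e-9)*np.sin(r)),np.cos(r)])
    else: v=np.array([*d,1.])
    R=np.array(p["R"]);t=np.array(p["t"])
    return -R.T@t, R.T@v
def at(p,uv,z):
    c,v=ray(p,uv); return c+v*(z-c[2])/v[2]
def proj(p,X):
    f=p["img"].shape[0]/2/np.tan(np.radians(p["fov_y"])/2)
    c=np.array(p["R"])@np.array(X)+np.array(p["t"])
    if p.get("_n")=="wrist":
        r=np.hypot(c[0],c[1]); th=np.arctan2(r,c[2]); return np.array([p["cx"]+f*th*c[0]/r,p["cy"]+f*th*c[1]/r])
    return np.array([p["cx"]+f*c[0]/c[2],p["cy"]+f*c[1]/c[2]])
def tri(rs):
    A=np.zeros((3,3));b=np.zeros(3)
    for c,v in rs:
        v=v/np.linalg.norm(v);P=np.eye(3)-np.outer(v,v);A+=P;b+=P@c
    return np.linalg.solve(A,b)
def cam(n):
    p=ctrl.camera(n); p["_n"]=n; return p
E
python3 - <<'E'
from h import *
print(ctrl.sense(),ctrl.tip_extent)
P={n:cam(n) for n in("scene","top","wrist")}
for n,p in P.items():
    cv2.imwrite(f"pics/{n}0.png",p["img"]); print(n,p["fov_y"],p["cx"],p["cy"],-np.array(p["R"]).T@np.array(p["t"]),p["shot"])
for th in("gap_a","gap_b","card_edge","tin","jar","clip","grip_a","stand","box","carton","cup","stamp","tape","puck"):
    for n in("scene","top"):
        r=ctrl.pinpoint(P[n],th)
        print(th,n,[(np.round(k["position"]),round(k["confidence"],2)) for k in r[:3]], np.round(at(P[n],r[0]["position"],{"gap_a":.004,"gap_b":.004,"card_edge":.15,"clip":.049,"grip_a":.091}.get(th,0)),3) if r else"")
cv2.imwrite("pics/both.png",np.hstack([cv2.resize(P["scene"]["img"],(800,600)),])); cv2.imwrite("pics/top8.png",cv2.resize(P["top"]["img"],(800,600)))
E
```

```text
pics
{'time': 0.0, 'qpos': array([69.21936113, 26.89720983, -2.78483441, 87.87421483,  1.38108877,
       65.37254666, -4.71476609]), 'joint_vel': array([ 0.00711259, -0.01608864,  0.01445666,  0.04462525, -0.08354827,
        0.00600251, -0.02494557]), 'joint_efforts': array([ 3.93517994e-04, -5.10313439e+01, -4.62458585e-02, -2.37716067e+01,
        1.08468131e-02,  7.45395402e-03, -4.97768781e-06]), 'tcp_pos': array([ 0.22098982, -0.63723532,  0.25225889]), 'orientation': array([-1.79889667e+02,  3.97057787e-03,  1.91278829e+01]), 'force': array([ 0.05301797, -0.1271274 ,  0.1445652 ]), 'torque': array([ 0.04136227,  0.00195417, -0.00738511]), 'gripper_width': 0.08523744854961454} 0.022
scene 52.24095131473592 258.8725763817456 194.62770047093576 [ 1.24361621 -0.05588298  0.93583044] 1
top 54.06381541428976 259.64215969736074 197.36054592022148 [ 0.41772176 -0.06159779  1.28957209] 2
wrist 65.70646984690485 256.85652331009146 189.95341950082286 [ 0.28688903 -0.61519593  0.37228963] 3
gap_a scene [(array([237., 206.]), 0.98), (array([249., 204.]), 0.91)] [ 0.505 -0.092  0.004]
gap_
[... 1604 characters left out ...]
 188.]), 0.76), (array([160., 221.]), 0.4)] [ 0.564 -0.086  0.   ]
cup scene [(array([390., 262.]), 0.77), (array([370., 198.]), 0.6)] [0.703 0.331 0.   ]
cup top [(array([155., 157.]), 0.6), (array([280., 208.]), 0.6)] [0.681 0.34  0.   ]
stamp scene [(array([316., 273.]), 0.96)] [0.733 0.123 0.   ]
stamp top [(array([218., 142.]), 0.74), (array([160., 219.]), 0.71)] [0.73  0.119 0.   ]
tape scene [(array([135., 160.]), 0.96)] [ 0.3   -0.434 -0.   ]
tape top [(array([384., 263.]), 0.84), (array([314., 199.]), 0.59)] [ 0.301 -0.438  0.   ]
puck scene [(array([179., 262.]), 0.81), (array([332., 245.]), 0.59)] [ 0.696 -0.245 -0.   ]
puck top [(array([323., 148.]), 0.65)] [ 0.7   -0.245  0.   ]
```

View pics/both.png

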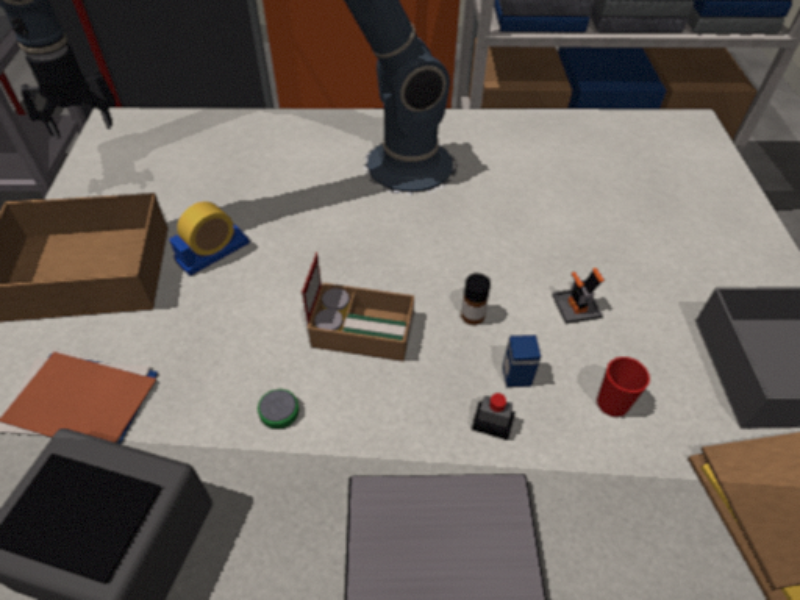

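View pics/top8.png

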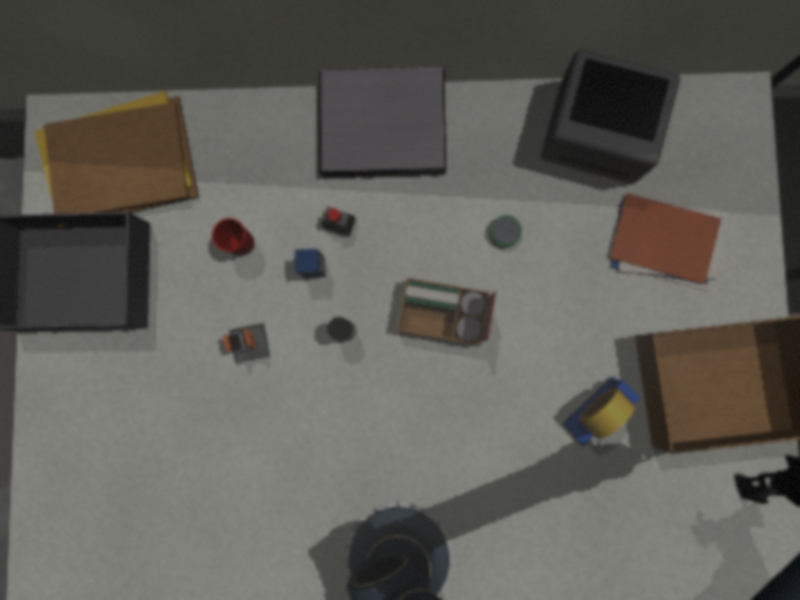

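Scene view: jar (477,298), tin (521,360), clamp (584,293), box around (360,320), its card at the left end. Stamp, cup, tape and puck are all clear of the path. I'll move round towards the box.

```bash
cat >> h.py <<'E'
def goto(x,y,z,yaw):
    """tool-frame shift (mm) at present orientation, and spin (rad) to apply after"""
    s=ctrl.sense(); from scipy.spatial.transform import Rotation as Ro
    R=Ro.from_euler("xyz",s["orientation"],degrees=True).as_matrix()
    d=R.T@(np.array([x,y,z])-s["tcp_pos"])*1000
    dy=(yaw-s["orientation"][2]+180)%360-180
    print("shift",np.round(d,1),"spin",round(-np.radians(dy),3),"t",s["time"])
E
python3 -m inch '43 -24 0 0 1;43 -24 0 0 1;43 -24 0 0 1;43 -24 0 0 1;43 -24 0 0 1;43 -24 0 0 1;43 -24 0 0 1;43 -24 0 0 1;0 0 0 -0.15 1;0 0 0 -0.15 1;0 0 0 -0.15 1;0 0 0 -0.15 1' 25
python3 -m inch '0 0 0 -0.15 1;0 0 0 -0.15 1;0 0 0 -0.15 1;0 0 0 -0.15 1;0 0 0 -0.04 1;45 0 -10 0 1;45 0 -10 0 1;45 0 -10 0 1;45 0 -10 0 1;0 0 0 0 1'
python3 - <<'E'
from h import *
s=ctrl.sense();print(s["tcp_pos"],s["orientation"],s["qpos"])
p=cam("wrist");cv2.imwrite("pics/w1.png",cv2.resize(p["img"],(768,576)))
print(-np.array(p["R"]).T@np.array(p["t"]),p["R"][2])
for th in("gap_a","card_edge","tin","jar","box","carton","can_a"):
    r=ctrl.pinpoint(p,th)
    for k in r[:2]: print(th,np.round(k["position"]),round(k["confidence"],2),np.round(at(p,k["position"],{"gap_a":.004,"card_edge":.15,"carton":.004,"can_a":.004}.get(th,0)),3))
E
```

```text
time: 2.75
tcp_pos: [0.4834, -0.3435, 0.2534]
orientation: [180.0, 0.0, 53.9]
force: [-0.4, -0.6, 0.3]
gripper_width: 0.0853
time: 3.75
tcp_pos: [0.484, -0.1564, 0.2955]
orientation: [179.8, -0.0, 90.8]
force: [0.4, -0.3, -0.5]
gripper_width: 0.0854
[ 0.48402208 -0.15640029  0.29553504] [ 1.79779607e+02 -3.56069361e-02  9.08081754e+01] [ 39.62341019  11.32094249 -30.39473872 105.71250322   6.23875217
  64.41165653   7.84333586]
[ 0.48258094 -0.08737471  0.41553911] [ 0.0088677  -0.27361258 -0.96179911]
gap_a [272.  76.] 0.85 [ 0.504 -0.044  0.004]
gap_a [265. 116.] 0.83 [ 0.496 -0.099  0.004]
card_edge [275. 220.] 0.9 [ 0.503 -0.192  0.15 ]
box [281. 122.] 0.79 [ 0.518 -0.107  0.   ]
carton [308. 102.] 0.91 [ 0.554 -0.077  0.004]
can_a [293. 167.] 0.71 [ 0.537 -0.17   0.004]
can_a [254. 156.] 0.66 [ 0.482 -0.155  0.004]
```

View pics/w1.png

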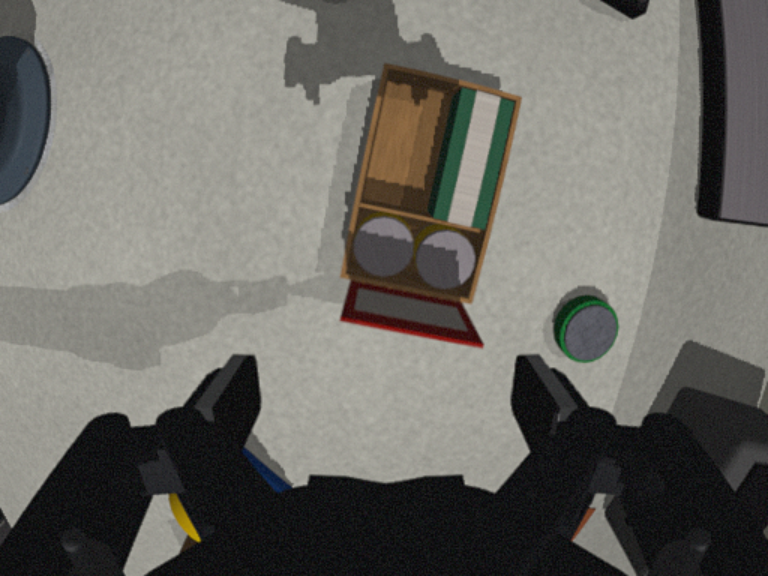

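Close view of the box: rim corners at (386,65), (520,97), (474,300), (343,278). The card's top edge runs from (341,320) to (483,346), the open gap is on the left (robot) side and the carton on the right.

Run:
```python
from h import *
p=cam("wrist")
c=[at(p,np.array(u)/1.5,.06) for u in((386,65),(520,97),(474,300),(343,278))]
e=[at(p,np.array(u)/1.5,.15) for u in((341,320),(483,346))]
ctr=np.mean(c,0); v=(c[0]+c[1]-c[2]-c[3])/2;u=(c[1]+c[2]-c[0]-c[3])/2
yaw=np.degrees([np.arctan2(-v[0],v[1]),np.arctan2(u[1],u[0]),np.arctan2(*(e[1]-e[0])[1::-1])])
print(ctr,np.linalg.norm(v),np.linalg.norm(u),yaw,np.mean(e,0),np.linalg.norm(e[0]-e[1]))
# full fit with known rim size and gap/carton/can points
y=np.radians(yaw.mean())
for y in (y,):
    R=np.array([[np.cos(y),-np.sin(y)],[np.sin(y),np.cos(y)]])
    for n,q in(("a",(-.023,.003)),("b",(-.023,.056)),("card",(0,-.088)),("carton",(.0295,.029))): print(n,ctr[:2]+R@q)
```

```text
[ 0.51977157 -0.11455324  0.06      ] 0.17403360690734096 0.11019904795773372 [-11.22886226 -10.54516302 -11.3100224 ] [ 0.50074911 -0.20284641  0.15      ] 0.09354475169194763
a [ 0.49777017 -0.10720899]
b [ 0.50790848 -0.0551877 ]
card [ 0.50293815 -0.20092821]
carton [ 0.5542742  -0.09173179]
```

Run:
```python
from h import *
p=cam("wrist")
im=cv2.resize(p["img"],None,fx=3,fy=3)
for (cx,cy,yw),col in (((.518,-.107,-11),(255,255,0)),((.5198,-.1145,-11),(255,0,255))):
    y=np.radians(yw);R=np.array([[np.cos(y),-np.sin(y)],[np.sin(y),np.cos(y)]])
    def W(q,z): return (3*proj(p,[*(R@np.array(q)+[cx,cy]),z])+1).round().astype(int)
    cv2.polylines(im,[np.array([W(q,.06) for q in((-.057,.0895),(.057,.0895),(.057,-.0895),(-.057,-.0895))])],True,col,1)
    cv2.line(im,tuple(map(int,W((-.048,-.088),.15))),tuple(map(int,W((.048,-.088),.15))),col,1)
cv2.imwrite("pics/ov.png",im[60:660,500:1200])
```

```text
(no output)
```

View pics/ov.png

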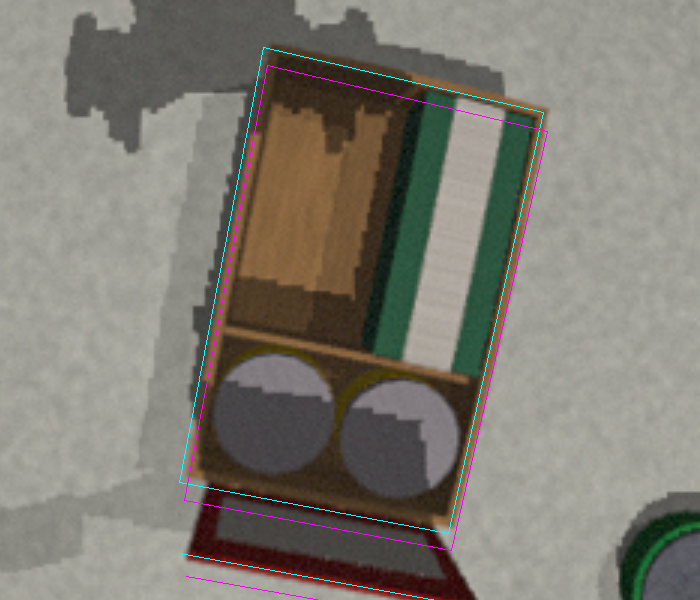

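Cyan fit (network pose) is within about 2 mm of the rim, so the box is at about (0.520, -0.1065) with yaw -11°. Next, the jar.

```bash
python3 -m inch '43 0 0 0 1;43 0 0 0 1;43 0 0 0 1;43 0 0 0 1;43 0 0 0 1;0 0 0 0 1;0 0 0 0 1'
python3 - <<'E'
from h import *
s=ctrl.sense();print(s["tcp_pos"],s["orientation"])
p=cam("wrist");cv2.imwrite("pics/w2.png",cv2.resize(p["img"],(768,576)))
for th in("tin","jar","clip","grip_a","stand"):
    r=ctrl.pinpoint(p,th)
    for k in r[:2]: print(th,np.round(k["position"]),round(k["confidence"],2),np.round(at(p,k["position"],{"clip":.049,"grip_a":.091}.get(th,0)),3))
    r=ctrl.search_frame(p,th)
    for k in r[:1]: print("  ",np.round(k["box"]))
E
```

```text
time: 4.95
tcp_pos: [0.4821, 0.0519, 0.2933]
orientation: [-180.0, 0.0, 90.3]
force: [-0.6, -0.5, -0.2]
gripper_width: 0.0853
[0.4821248  0.05189457 0.29326125] [-1.79999455e+02  1.43916592e-02  9.02927258e+01]
tin [361.  74.] 0.85 [0.629 0.175 0.   ]
tin [265. 252.] 0.67 [ 0.496 -0.098  0.   ]
   [346.  44. 406.  88.]
jar [259. 117.] 0.83 [0.486 0.107 0.   ]
jar [259. 284.] 0.42 [ 0.487 -0.159  0.   ]
   [237.  96. 281. 141.]
```

View pics/w2.png

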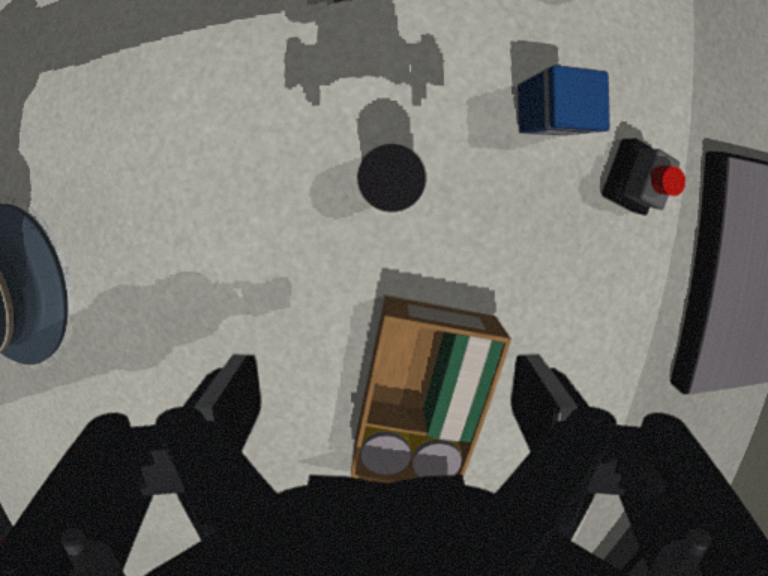

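Jar cap centred at (391,178). Tin top face has corners near (556,66), (608,71), (609,130), (550,133); the stamp sits beside it at (645,178).

Run:
```python
from h import *
p=cam("wrist")
print("jar",at(p,((391)/1.5-.17,178/1.5-.17),.1),at(p,(259,118.5),.1))
hsv=cv2.cvtColor(p["img"],cv2.COLOR_BGR2HSV)
m=((hsv[...,0]>105)&(hsv[...,0]<125)&(hsv[...,1]>150)&(hsv[...,2]>95)).astype(np.uint8); m[:, :330]=0;m[100:]=0
print(np.round(hsv[60:62,385]),hsv[70,355],m.sum())
n,l,st,c=cv2.connectedComponentsWithStats(m); i=1+st[1:,4].argmax(); pts=np.argwhere(l==i)[:,::-1]
W=np.array([at(p,u,.096)[:2] for u in pts]).astype(np.float32)
print(cv2.minAreaRect(W*1000))
r=goto(.486,.11,.0,101)
```

```text
jar [0.48615959 0.10843521 0.1       ] [0.48459664 0.10842432 0.1       ]
[[107 180 109]
 [107 172 110]] [110 149  36] 1279
((628.0682373046875, 176.5624542236328), (44.655494689941406, 45.5097770690918), 2.299182415008545)
shift [ 58.8   4.  293.3] spin -0.189 t 5.55
```

```bash
python3 -m inch '29 2 0 0 1;28 1 0 0 1;0 0 20 0.1 1;0 0 30 0.1 1;0 0 40 0 1;0 0 40 0 1;0 0 40 0 1;0 0 25 0 1;0 0 13 0 1;0 0 0 0 1;0 0 0 0 1;0 0 0 0 1' 30
python3 - <<'E'
from h import *
goto(.485,.1085,.085,79)
p=cam("wrist");cv2.imwrite("pics/w3.png",p["img"])
E
```

```text
time: 6.75
tcp_pos: [0.4862, 0.1087, 0.0868]
orientation: [179.8, -0.1, 78.7]
force: [-0.8, -0.7, -0.2]
gripper_width: 0.0855
shift [-0.5 -1.1  1.8] spin -0.005 t 6.75
```

```bash
python3 -m inch '0 0 1 0 0;0 0 0 0 0;0 0 0 0 0;0 0 0 0 0;0 0 0 0 0;0 0 0 0 0;0 0 -10 0 0;0 0 -25 0 0;0 0 -30 0 0;0 0 -20 0 0;0 0 0 0 0' 30
python3 -c "
from h import *
goto(.4975,-.099,.165,79)"
```

```text
time: 7.9
tcp_pos: [0.4863, 0.109, 0.1717]
orientation: [179.7, -0.1, 78.7]
force: [0.2, -0.2, -3.0]
gripper_width: 0.0472
shift [-201.8   51.6    6.6] spin -0.005 t 7.9
```

```bash
python3 -m inch '-30 7 0 0 0;-35 9 0 0 0;-35 9 0 0 0;-35 9 0 0 0;-35 9 0 0 0;-20 5 0 0 0;-12 4 0 0 0;0 0 0 0 0;0 0 0 0 0;0 0 0 0 0'
python3 - <<'E'
from h import *
goto(.4975,-.099,.089,79)
p=cam("wrist");cv2.imwrite("pics/w4.png",cv2.resize(p["img"],(768,576)))
E
```

```text
time: 8.9
tcp_pos: [0.4963, -0.098, 0.1691]
orientation: [-180.0, -0.0, 78.9]
force: [-0.5, -0.1, -2.4]
gripper_width: 0.0473
shift [-0.9  1.4 80.1] spin -0.002 t 8.9
```

View pics/w4.png

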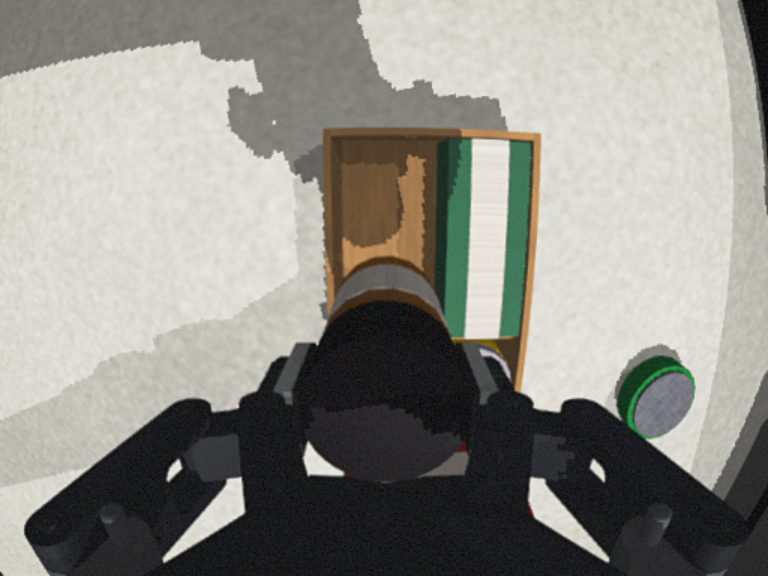

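View shows the jar (386,390) in line with the gap middle between the wall (333) and carton (437), well squared. Lower it.

```bash
python3 -m inch '-1 1 20 0 0;0 0 20 0 0;0 0 18 0 0;0 0 10 0 0;0 0 7 0 0;0 0 2 0 0;0 0 0 0 0;0 0 0 0 0'
```

```text
time: 9.75
tcp_pos: [0.4978, -0.1011, 0.093]
orientation: [179.9, 0.0, 78.7]
force: [-1.2, -0.1, -2.4]
gripper_width: 0.0472
```

```bash
python3 -m inch '0 0 2 0 0;0 0 1 0 0;0 0 1 0 0;0 0 0 0 0'
```

```text
time: 10.15
tcp_pos: [0.4974, -0.1012, 0.0888]
orientation: [180.0, 0.0, 78.7]
force: [-1.9, -0.6, 2.3]
gripper_width: 0.0471
```

```bash
python3 -m inch '0 0 0 0 0.9;0 0 0 0 1;0 0 0 0 1;0 0 0 0 1;0 0 -30 0 1;0 0 -40 0 1;0 0 -40 0 1;0 0 -30 0 1;0 0 0 0 1'
python3 - <<'E'
from h import *
goto(.629,.177,.235,92.3)
p=cam("wrist");cv2.imwrite("pics/w5.png",cv2.resize(p["img"],(768,576)))
E
```

```text
time: 11.05
tcp_pos: [0.4999, -0.1011, 0.2327]
orientation: [179.5, 0.0, 78.7]
force: [-0.2, 0.1, 0.9]
gripper_width: 0.0851
shift [298.   72.1  -1.8] spin -0.237 t 11.05
```

```bash
python3 -m inch '40 10 0 0 1;43 10 0 0 1;43 11 0 0 1;43 11 0 0 1;43 10 0 0 1;43 10 0 0 1;43 10 0 0 1;0 0 0 -0.12 1;0 0 0 -0.12 1;0 0 0 0 1;0 0 0 0 1'
python3 - <<'E'
from h import *
p=cam("wrist");cv2.imwrite("pics/w6.png",cv2.resize(p["img"],(768,576)))
hsv=cv2.cvtColor(p["img"],cv2.COLOR_BGR2HSV)
m=((hsv[...,0]>100)&(hsv[...,0]<125)&(hsv[...,1]>140)&(hsv[...,2]>80)).astype(np.uint8)
n,l,st,c=cv2.connectedComponentsWithStats(m); i=1+st[1:,4].argmax(); pts=np.argwhere(l==i)[:,::-1]
print(st[i])
W=np.array([at(p,u,.096)[:2] for u in pts]).astype(np.float32)
print(cv2.minAreaRect(W*1000))
print([ (np.round(at(p,k["position"],0),3),k["confidence"]) for k in ctrl.pinpoint(p,"tin")[:1]])
goto(.629,.177,.085,92.3)
E
```

```text
time: 12.2
tcp_pos: [0.6256, 0.1765, 0.2268]
orientation: [-179.9, 0.0, 92.3]
force: [-0.4, -0.4, 0.2]
gripper_width: 0.0853
[ 235  161   53   50 2596]
((628.8900146484375, 177.7447967529297), (45.75632095336914, 44.5821647644043), 2.343087911605835)
[(array([0.631, 0.181, 0.   ]), 0.92)]
shift [  0.4   3.2 142.7] spin 0.001 t 12.3
```

View pics/w6.png

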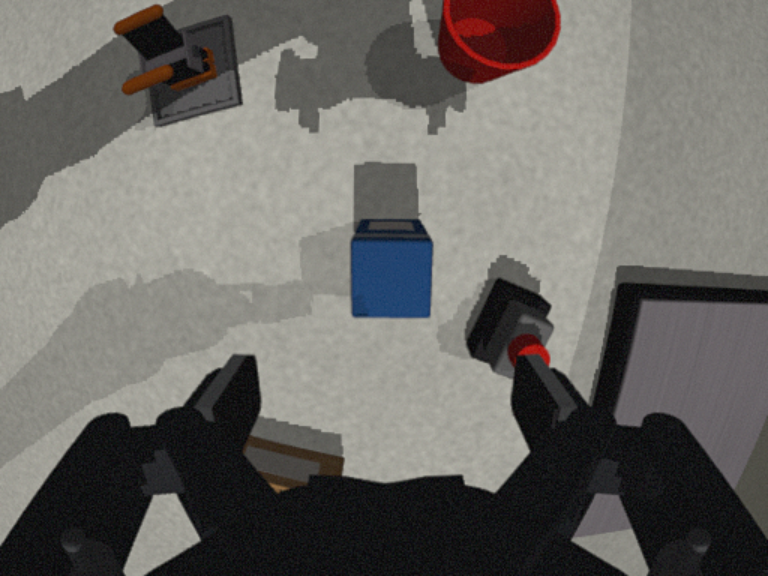

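Tin top centred at (391,278), square to the fingers. The stamp at (510,320) is clear, and the clamp shows at upper left with bars at about (140,18) and (148,80). Take the tin.

```bash
python3 - <<'E'
from h import *
p=cam("wrist")
a=[at(p,np.array(u)/1.5,.091) for u in((117,26),(160,11),(125,88),(170,72))]
print(np.round(a,3))
E
python3 -m inch '1 3 20 0 1;0 0 30 0 1;0 0 35 0 1;0 0 30 0 1;0 0 20 0 1;0 0 8 0 1;0 0 0 0 1;0 0 0 0 1'
```

```text
[[0.445 0.34  0.091]
 [0.478 0.345 0.091]
 [0.456 0.296 0.091]
 [0.489 0.302 0.091]]
time: 13.15
tcp_pos: [0.6298, 0.1786, 0.0865]
orientation: [179.9, -0.0, 92.4]
force: [0.2, -0.0, 0.1]
gripper_width: 0.0861
```

```bash
python3 -m inch '0 0 0 0 0;0 0 0 0 0;0 0 0 0 0;0 0 0 0 0;0 0 0 0 0;0 0 0 0 0;0 0 -10 0 0;0 0 -25 0 0;0 0 -30 0 0;0 0 -25 0 0;0 0 0 0 0' 30
python3 -c "
from h import *
goto(.507,-.045,.17,79)"
```

```text
time: 14.25
tcp_pos: [0.6309, 0.1794, 0.1791]
orientation: [179.6, -0.1, 92.5]
force: [0.2, 1.2, -2.2]
gripper_width: 0.0475
shift [-218.9 -133.5    7.8] spin 0.235 t 14.25
```

```bash
python3 -m inch '-25 -15 0 0 0;-35 -21 0 0 0;-35 -22 0 0 0;-35 -22 0 0 0;-35 -21 0 0 0;-30 -18 0 0 0;-15 -9 0 0 0;-5 -3 0 0.08 0;0 0 0 0.08 0;0 0 0 0.075 0;0 0 0 0 0;0 0 0 0 0'
python3 - <<'E'
from h import *
goto(.507,-.045,.089,79)
p=cam("wrist");cv2.imwrite("pics/w7.png",cv2.resize(p["img"],(768,576)))
E
```

```text
time: 15.45
tcp_pos: [0.5068, -0.0422, 0.1745]
orientation: [-179.9, 0.0, 79.1]
force: [0.2, -0.1, -3.0]
gripper_width: 0.0476
shift [-2.7  0.9 85.5] spin 0.002 t 15.45
```

View pics/w7.png

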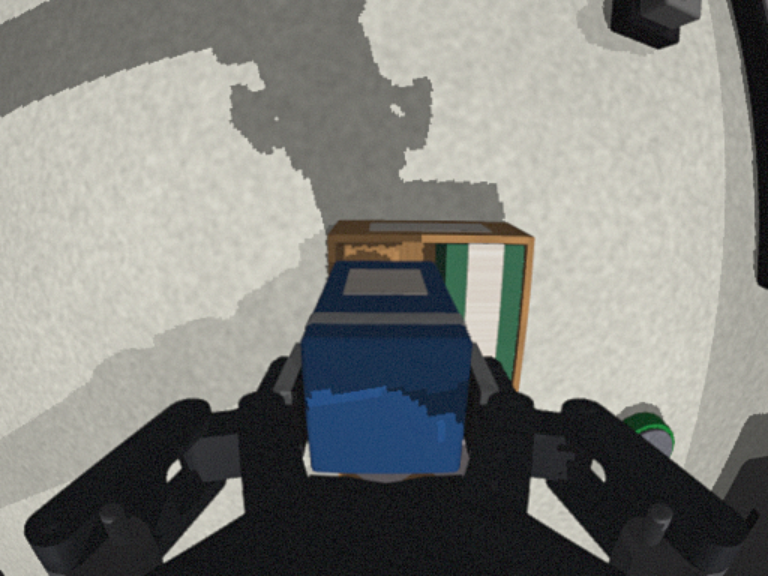

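Tin squared with the box and its front lower edge (row 262) inside the end wall (row 240). Lower it.

```bash
python3 -m inch '-2 1 20 0 0;0 0 25 0 0;0 0 18 0 0;0 0 10 0 0;0 0 5 0 0;0 0 3 0 0;0 0 0 0 0;0 0 0 0 0'
python3 -c "
from h import *
goto(.507,-.045,.089,79)"
```

```text
time: 16.3
tcp_pos: [0.5086, -0.0444, 0.095]
orientation: [179.9, -0.0, 79.0]
force: [-0.1, -0.0, -2.1]
gripper_width: 0.0475
shift [-0.9 -1.4  6. ] spin 0.0 t 16.3
```

```bash
python3 -m inch '0 -1 2 0 0;0 0 2 0 0;0 0 1 0 0;0 0 1 0 0;0 0 0 0 0'
```

```text
time: 16.8
tcp_pos: [0.5072, -0.044, 0.0903]
orientation: [180.0, 0.1, 79.0]
force: [-5.4, -0.1, 15.1]
gripper_width: 0.0478
```

```bash
python3 -m inch '0 0 -1 0 0.9;0 0 0 0 1;0 0 0 0 1;0 0 0 0 1;0 0 -25 0 1;0 0 -40 0 1;0 0 -40 0 1;0 0 -40 0 1;0 0 0 0 1'
python3 - <<'E'
from h import *
p=cam("wrist");cv2.imwrite("pics/w8.png",cv2.resize(p["img"],(768,576)))
goto(.467,.28,.25,192)
E
```

```text
time: 17.7
tcp_pos: [0.5104, -0.0438, 0.2396]
orientation: [179.4, -0.0, 79.0]
force: [0.7, -0.4, -0.2]
gripper_width: 0.085
shift [ 310.2 -102.7  -13.8] spin -1.973 t 17.75
```

View pics/w8.png

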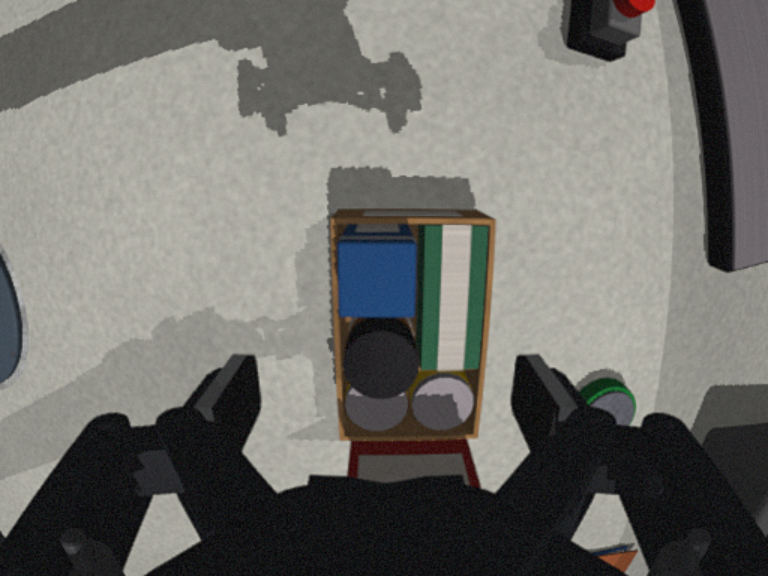

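Tin at (378,275) and jar at (381,357) both stand in the gap; cans, carton and card are undisturbed. Now the clamp.

```bash
python3 -m inch '44 -14 -1 0 1;44 -14 -1 0 1;44 -14 -1 0 1;44 -14 -1 0 1;44 -14 -1 0 1;44 -14 -1 0 1;44 -14 -1 0 1;44 -14 -1 0 1;0 0 0 -0.15 1;0 0 0 -0.15 1;0 0 0 -0.15 1;0 0 0 -0.15 1'
python3 -m inch '0 0 0 -0.15 1;0 0 0 -0.15 1;0 0 0 -0.15 1;0 0 0 -0.15 1;0 0 0 -0.15 1;0 0 0 -0.15 1;0 0 0 -0.15 1;0 0 0 -0.15 1;0 0 0 -0.15 1;0 0 0 -0.02 1;0 0 0 0 1;0 0 0 0 1'
python3 - <<'E'
from h import *
s=ctrl.sense();print(s["qpos"])
p=cam("wrist");cv2.imwrite("pics/w9.png",cv2.resize(p["img"],(768,576)))
for th,z in(("clip",.049),("grip_a",.091),("stand",0)):
  for k in ctrl.pinpoint(p,th)[:3]: print(th,np.round(k["position"]),round(k["confidence"],2),np.round(at(p,k["position"],z),4))
hsv=cv2.cvtColor(p["img"],cv2.COLOR_BGR2HSV)
m=((hsv[...,0]>5)&(hsv[...,0]<20)&(hsv[...,1]>170)&(hsv[...,2]>60)).astype(np.uint8)
n,l,st,c=cv2.connectedComponentsWithStats(m)
for i in range(1,n):
  if st[i,4]>60:
    W=np.array([at(p,u,.094)[:2] for u in np.argwhere(l==i)[:,::-1]]).astype(np.float32)*1000
    print(st[i],cv2.minAreaRect(W))
goto(.467,.321,.25,192)
E
```

```text
time: 18.95
tcp_pos: [0.4635, 0.3223, 0.2402]
orientation: [-179.8, 0.0, 113.8]
force: [0.2, -0.5, -0.0]
gripper_width: 0.0856
time: 20.15
tcp_pos: [0.4641, 0.3225, 0.2416]
orientation: [-180.0, -0.1, -168.2]
force: [0.4, -0.3, -0.2]
gripper_width: 0.0854
[ 10.51927155  34.78586769 -71.21658022 101.24806977  35.02629495
  70.14720535  31.35474277]
clip [258. 170.] 0.9 [0.4615 0.3228 0.049 ]
grip_a [234. 186.] 0.94 [0.472  0.3013 0.091 ]
stand [257. 165.] 0.63 [0.4657 0.323  0.    ]
[273 163  11  38 357] ((459.1794738769531, 341.1107177734375), (35.65281295776367, 9.310821533203125), 13.110726356506348)
[227 166  12  37 352] ((470.1711730957031, 299.9461364746094), (34.979042053222656, 9.488725662231445), 14.090084075927734)
shift [-2.4 -2.3 -7.6] spin -0.003 t 20.35
```

View pics/w9.png

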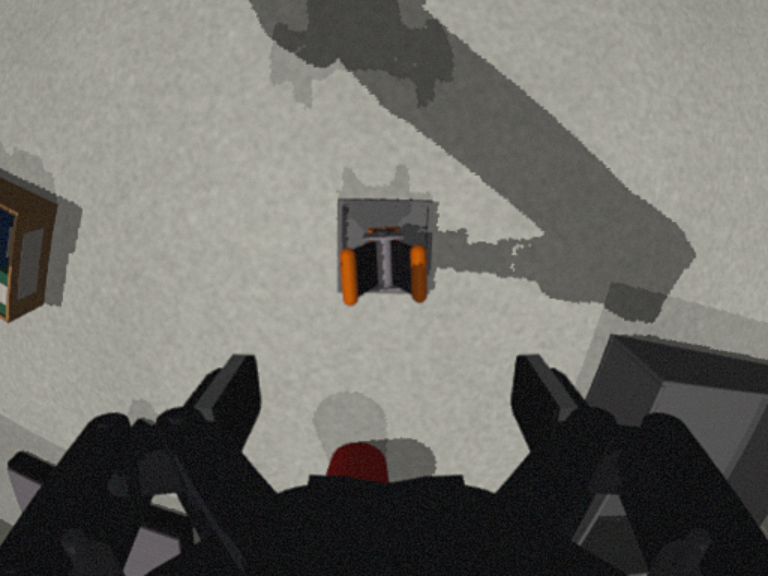

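Both bars show, at (348,276) and (418,272), between the fingers and with the tray square below. Clamp yaw is about 14° and its centre about (0.4645, 0.3205). Joint 3 is at -71° (limit -79°), so I'll descend in stages and watch it.

```bash
python3 -m inch '0 -1 10 -0.035 1;0 0 20 0 1;0 0 30 0 1;0 0 20 0 1;0 0 0 0 1'
python3 - <<'E'
from h import *
s=ctrl.sense();print(s["qpos"])
goto(.4645,.3205,.097,194)
E
```

```text
time: 20.85
tcp_pos: [0.4633, 0.3199, 0.159]
orientation: [-179.8, -0.3, -166.1]
force: [-0.4, -0.6, 0.7]
gripper_width: 0.0853
[  7.6076664   39.62956415 -66.81205815 106.12618617  40.96899977
  63.21233624  29.01023888]
shift [-1.6  0.5 62. ] spin -0.001 t 20.85
```

```bash
python3 -m inch '-1 0 20 0 1;0 0 20 0 1;0 0 12 0 1;0 0 8 0 1;0 0 0 0 1;0 0 0 0 1'
python3 - <<'E'
from h import *
s=ctrl.sense();print(s["qpos"])
goto(.4645,.3205,.097,194)
E
```

```text
time: 21.45
tcp_pos: [0.4655, 0.3224, 0.1026]
orientation: [180.0, 0.0, -166.1]
force: [0.6, 0.2, -0.1]
gripper_width: 0.0852
[  4.88391051  43.19918587 -62.84062876 108.38227278  45.77129861
  58.20241823  25.51564974]
shift [ 1.5 -1.5  5.6] spin -0.002 t 21.45
```

```bash
python3 -m inch '1 -1 5 0 1;0 0 0 0 1;0 0 0 0 0;0 0 0 0 0;0 0 0 0 0;0 0 0 0 0;0 0 0 0 0;0 0 0 0 0;0 0 0 0 0;0 0 0 0 0' 23
python3 - <<'E'
from h import *
s=ctrl.sense();print(s["qpos"],s["force"],s["gripper_width"])
p=cam("wrist");cv2.imwrite("pics/w10.png",cv2.resize(p["img"],(768,576)))
E
```

```text
time: 22.45
tcp_pos: [0.4661, 0.323, 0.1008]
orientation: [179.9, 0.3, -166.1]
force: [-0.6, -0.2, 16.2]
gripper_width: 0.0237
[  4.80531198  43.26875246 -62.72701335 108.53772328  46.17967995
  57.80599555  25.20427102] [-0.59831955 -0.19993863 16.24607737] 0.023677961404161965
```

View pics/w10.png

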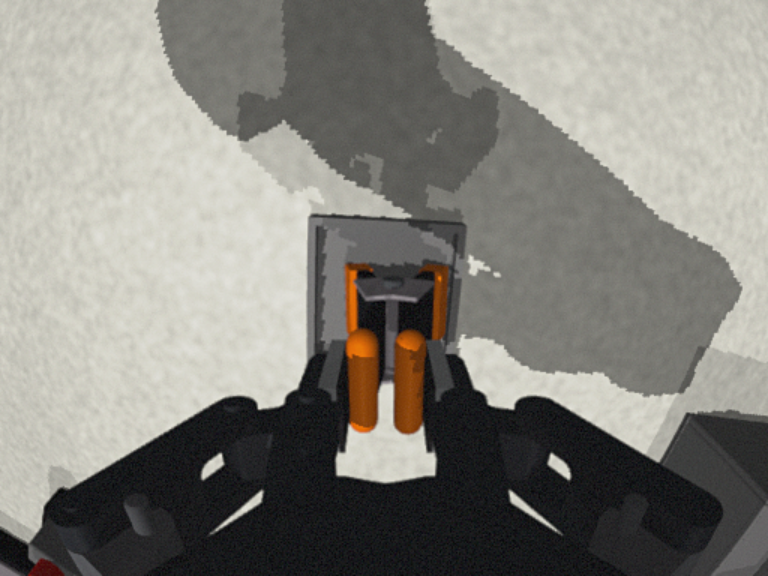

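The clamp is squeezed to its stop (width 23.7 mm), with the jaws visibly open. Lift.

```bash
python3 -m inch '0 0 -5 0 0;0 0 -10 0 0;0 0 -25 0 0;0 0 -35 0 0;0 0 -40 0 0;0 0 -40 0 0;0 0 -35 0 0;0 0 0 0 0;0 0 0 0 0'
python3 - <<'E'
from h import *
s=ctrl.sense();print(s["qpos"],s["force"],s["gripper_width"])
goto(.503,-.193,.285,169)
E
```

```text
time: 23.4
tcp_pos: [0.4646, 0.3205, 0.2876]
orientation: [-180.0, 0.0, -166.1]
force: [-0.1, -0.4, -1.3]
gripper_width: 0.0238
[ 12.35817616  32.50623223 -73.63725948  98.11532564  32.42768288
  74.40039454  35.73069194] [-0.06372668 -0.43703165 -1.33748191] 0.023801530898732916
shift [  85.8 -507.8    2.8] spin 0.434 t 23.4
```

```bash
python3 -m inch '4 -25 0 0 0;7 -40 0 0 0;7 -40 0 0 0;7 -40 0 0 0;4 -25 0 0 0;0 0 0 0 0'
python3 - <<'E'
from h import *
s=ctrl.sense();print(s["qpos"],s["force"],s["gripper_width"])
goto(.503,-.193,.285,169)
E
```

```text
time: 24.0
tcp_pos: [0.4775, 0.1434, 0.2849]
orientation: [-179.8, -0.3, -166.6]
force: [-0.2, -0.2, -1.4]
gripper_width: 0.0236
[ 37.56390571  25.70995825 -76.64845727 106.11629563  26.72227554
  70.0524993   55.86934453] [-0.16988444 -0.23665575 -1.44972987] 0.023574520893888045
shift [  53.4 -333.1    1.1] spin 0.427 t 24.0
```

```bash
python3 -m inch '0 0 0 0.1 0;0 0 0 0.1 0;0 0 0 0.1 0;0 0 0 0.12 0;0 0 0 0 0'
python3 - <<'E'
from h import *
s=ctrl.sense();print(s["qpos"],s["gripper_width"])
goto(.503,-.193,.285,169)
E
```

```text
time: 24.5
tcp_pos: [0.4764, 0.1493, 0.2864]
orientation: [-179.9, -0.1, 169.9]
force: [0.6, 0.4, -0.2]
gripper_width: 0.0238
[ 34.10538886  21.93200301 -70.53348217 106.11372517  22.31605227
  67.9516096   36.07036345] 0.023751094494397593
shift [ -86.1 -332.3    1.6] spin 0.016 t 24.5
```

```bash
python3 -m inch '-6 -25 0 0.016 0;-10 -40 0 0 0;-10 -40 0 0 0;-10 -40 0 0 0;-6 -25 0 0 0;0 0 0 0 0'
python3 - <<'E'
from h import *
s=ctrl.sense();print(s["qpos"],s["gripper_width"])
goto(.503,-.193,.285,169)
E
```

```text
time: 25.1
tcp_pos: [0.4861, -0.0305, 0.2859]
orientation: [-180.0, -0.1, 168.6]
force: [0.8, 0.2, -1.3]
gripper_width: 0.0234
[ 57.0812062   20.89067235 -71.99436484 107.51847206  21.52839306
  67.41369569  56.23159544] 0.023382021367607503
shift [ -48.6 -156.     0.9] spin -0.006 t 25.1
```

```bash
python3 -m inch '-8 -26 0 0 0;-12 -40 0 0 0;-12 -40 0 0 0;-10 -30 0 0 0;-6 -20 0 0 0;0 0 0 0 0;0 0 0 0 0'
python3 - <<'E'
from h import *
s=ctrl.sense();print(s["qpos"],s["gripper_width"])
p=cam("wrist");q=cam("scene")
r=q["img"][150:240,180:270]
a=cv2.resize(p["img"],(800,600))[0:600,150:650]; b=cv2.resize(r,(300,300),interpolation=cv2.INTER_CUBIC)
im=np.zeros((600,800,3),np.uint8);im[:,:500]=a;im[:300,500:]=b;cv2.imwrite("pics/c1.png",im)
for pp in(p,q):
  for th,z in(("card_edge",.15),("clip",.235),("tip_a",.19)):
    for k in ctrl.pinpoint(pp,th)[:2]: print(pp["_n"],th,np.round(k["position"]),round(k["confidence"],2),np.round(at(pp,k["position"],z),4))
goto(.503,-.193,.233,169)
E
```

```text
time: 25.8
tcp_pos: [0.5033, -0.1866, 0.2871]
orientation: [179.9, -0.0, 169.1]
force: [0.3, 1.0, -0.7]
gripper_width: 0.0238
[ 67.68729268  26.29557104 -68.95913392 101.63204049  25.93729474
  70.33323902  70.66361853] 0.0237557066485776
wrist card_edge [246. 188.] 0.72 [ 0.5041 -0.1965  0.15  ]
wrist clip [262. 218.] 0.97 [ 0.502  -0.1834  0.235 ]
wrist tip_a [241. 198.] 0.98 [ 0.4997 -0.1983  0.19  ]
wrist tip_a [248. 188.] 0.75 [ 0.4929 -0.192   0.19  ]
scene card_edge [255. 207.] 0.63 [ 0.6246 -0.0388  0.15  ]
scene card_edge [198. 177.] 0.6 [ 0.5175 -0.1928  0.15  ]
scene clip [195. 154.] 0.57 [ 0.5168 -0.1918  0.235 ]
scene clip [242. 220.] 0.43 [ 0.7276 -0.0698  0.235 ]
scene tip_a [209. 164.] 0.72 [ 0.5099 -0.1602  0.19  ]
scene tip_a [237. 205.] 0.7 [ 0.6489 -0.0838  0.19  ]
shift [-0.6 -5.1 54.5] spin -0.001 t 26.2
```

View pics/c1.png

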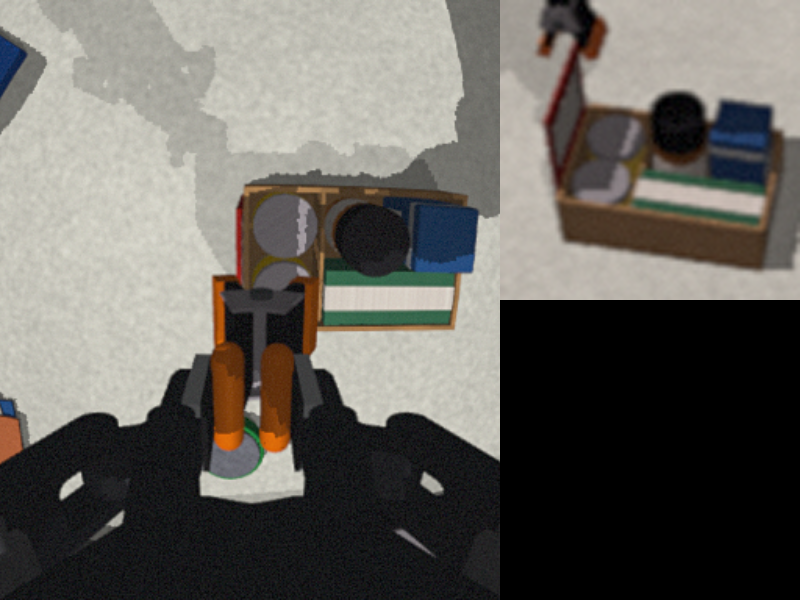

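Clamp held, jaws gaping at (215–317, 280) in the wrist view, and the card edge is visible as the red sliver at (240,240). The jaw middle looks offset from the finger middle, so I'll measure both numerically in the same picture.

```bash
cat > m.py <<'E'
from h import *
def meas(ztip):
    p=cam("wrist");s=ctrl.sense()
    hsv=cv2.cvtColor(p["img"],cv2.COLOR_BGR2HSV)
    H,S,V=[hsv[...,i].astype(int) for i in range(3)]
    org=((H>5)&(H<22)&(S>170)&(V>50)).astype(np.uint8); red=(((H<4)|(H>172))&(S>130)&(V>30)).astype(np.uint8)
    y=np.radians(-11);R=np.array([[np.cos(y),-np.sin(y)],[np.sin(y),np.cos(y)]])
    def box(u,z): return np.round(R.T@(at(p,u,z)[:2]-[.520,-.1065])*1000,1)
    print("tcp box xy",np.round(R.T@(s["tcp_pos"][:2]-[.520,-.1065])*1000,1),"z",s["tcp_pos"][2])
    for nm,m in(("org",org),("red",red)):
        n,l,st,c=cv2.connectedComponentsWithStats(m)
        for i in range(1,n):
            if st[i,4]<25 or st[i,1]>330:continue
            print(nm,st[i])
            for r in range(st[i,1],st[i,1]+st[i,3],6):
                c_=np.where(l[r]==i)[0]
                if len(c_): print("   row",r,c_.min(),c_.max(),"box y @z",[(z,box((c_.min()-.5,r),z)[1],box((c_.max()+.5,r),z)[1]) for z in ((ztip,) if nm=="org" else (.15,))],"x",box((c_.min(),r),.15)[0])
E
python3 -c "
from m import *
meas(.19)"
```

```text
tcp box xy [ -0.8 -83.2] z 0.28745430054350507
org [ 231  177   22  111 1596]
   row 177 233 245 box y @z [(0.19, np.float64(-101.8), np.float64(-92.0))] x -8.6
   row 183 233 239 box y @z [(0.19, np.float64(-101.9), np.float64(-96.6))] x -3.1
   row 189 233 236 box y @z [(0.19, np.float64(-102.0), np.float64(-98.9))] x 2.5
   row 195 233 239 box y @z [(0.19, np.float64(-102.1), np.float64(-96.7))] x 8.2
   row 201 233 239 box y @z [(0.19, np.float64(-102.2), np.float64(-96.8))] x 13.9
   row 207 233 239 box y @z [(0.19, np.float64(-102.3), np.float64(-96.9))] x 19.7
   row 213 233 239 box y @z [(0.19, np.float64(-102.5), np.float64(-97.0))] x 25.6
   row 219 234 245 box y @z [(0.19, np.float64(-101.8), np.float64(-92.3))] x 31.6
   row 225 233 250 box y @z [(0.19, np.float64(-102.7), np.float64(-88.4))] x 37.6
   row 231 231 251 box y @z [(0.19, np.float64(-104.5), np.float64(-87.7))] x 43.8
   row 237 231 251 box y @z [(0.19, np.float64(-104.7), np.float64(-87.7))] x 50.1
   row 243 232 252 box y @z [(0.19, np.float64(-104.0), np.float64(-87.0))] x 56.5
   row 249 232 252 box y @z 
[... 3830 characters left out ...]
1))] x -26.6
   row 163 250 251 box y @z [(0.15, np.float64(-89.9), np.float64(-88.1))] x -21.3
   row 169 249 251 box y @z [(0.15, np.float64(-90.8), np.float64(-88.2))] x -15.9
   row 175 249 251 box y @z [(0.15, np.float64(-90.8), np.float64(-88.2))] x -10.4
   row 181 250 251 box y @z [(0.15, np.float64(-90.0), np.float64(-88.2))] x -4.9
red [462 261  18  19 224]
   row 261 468 471 box y @z [(0.15, np.float64(173.8), np.float64(181.2))] x 93.8
   row 267 462 478 box y @z [(0.15, np.float64(166.2), np.float64(198.3))] x 101.3
   row 273 464 478 box y @z [(0.15, np.float64(173.2), np.float64(202.2))] x 110.8
   row 279 469 472 box y @z [(0.15, np.float64(186.3), np.float64(194.1))] x 121.6
```

```bash
python3 -m inch '0 -6 0 0 0;0 -6 0 0 0;0 0 0 0 0;0 0 0 0 0;0 0 0 0 0'
python3 - <<'E'
from m import *
import io,contextlib
f=io.StringIO()
with contextlib.redirect_stdout(f): meas(.19)
print("\n".join(l for l in f.getvalue().splitlines() if any(t in l for t in("tcp","org [","red ["," 17"," 18"," 19","row 15")))[:2500])
q=cam("scene");hsv=cv2.cvtColor(q["img"],cv2.COLOR_BGR2HSV);H,S,V=[hsv[...,i].astype(int) for i in range(3)]
m=((H>5)&(H<22)&(S>150)&(V>60)).astype(np.uint8);m[:,:170]=0;m[:,240:]=0;m[185:]=0;m[:120]=0
n,l,st,c=cv2.connectedComponentsWithStats(m);print(st[1:])
y=np.radians(-11);R=np.array([[np.cos(y),-np.sin(y)],[np.sin(y),np.cos(y)]])
for z in(.18,.19,.2):
  for by in(-104,-89-15,-89+15,-63): 
    w=R@np.array([.018,by/1000])+[.520,-.1065]; print(z,by,np.round(proj(q,[*w,z]),1))
E
```

```text
time: 26.75
tcp_pos: [0.501, -0.2002, 0.2873]
orientation: [180.0, 0.0, 168.9]
force: [-0.4, -0.3, -0.8]
gripper_width: 0.0234
tcp box xy [ -0.8 -95.4] z 0.28734434143389626
org [ 231  177   22  111 1595]
   row 177 233 245 box y @z [(0.19, np.float64(-114.2), np.float64(-104.4))] x -8.6
   row 183 233 239 box y @z [(0.19, np.float64(-114.3), np.float64(-109.0))] x -3.1
   row 189 233 236 box y @z [(0.19, np.float64(-114.4), np.float64(-111.4))] x 2.5
   row 195 233 239 box y @z [(0.19, np.float64(-114.5), np.float64(-109.2))] x 8.1
   row 207 233 239 box y @z [(0.19, np.float64(-114.8), np.float64(-109.4))] x 19.6
org [282 177  18  50 420]
   row 177 287 292 box y @z [(0.19, np.float64(-73.5), np.float64(-69.0))] x -8.6
   row 183 291 299 box y @z [(0.19, np.float64(-70.4), np.float64(-63.5))] x -3.1
   row 189 291 298 box y @z [(0.19, np.float64(-70.2), np.float64(-64.1))] x 2.5
   row 195 291 298 box y @z [(0.19, np.float64(-70.1), np.float64(-63.9))] x 8.2
   row 207 290 298 box y @z [(0.19, np.float64(-70.5), np.float64(-63.5))] x 19.7
org [ 262  220   22   70 1270]
org [ 26 248   7  12  25]
org [ 33 276   8  24  40]
org [ 40 300  20  13  53]
   row 312 55 55 box y @z [(0.19, np.float64(-328.1), np.float64(-326.4))] x 175.3
red [262 125   4  37  97]
   row 155 263 265 box y @z [(0.15, np.float64(-90.9), np.float64(-88.3))] x -28.4
red [263 163   3  14  29]
   row 175 263 264 box y @z [(0.15, np.float64(-90.9), np.float64(-89.1))] x -10.4
red [467 260  18  19 219]
[[184 133  10  11  64]
 [200 155   6  13  40]
 [187 162   3   4   7]
 [205 184   1   1   1]]
0.18 -104 [189.5 169.1]
0.18 -104 [189.5 169.1]
0.18 -74 [200.4 170.6]
0.18 -63 [204.5 171.1]
0.19 -104 [189.  166.4]
0.19 -104 [189.  166.4]
0.19 -74 [200.1 167.9]
0.19 -63 [204.1 168.5]
0.2 -104 [188.6 163.8]
0.2 -104 [188.6 163.8]
0.2 -74 [199.7 165.3]
0.2 -63 [203.8 165.8]
```

Jaw middle (-89.0) now matches the card (-89.7), and the scene view confirms the tips at z ≈ 0.19. Lower in two steps.

```bash
python3 -m inch '0 0 10 0 0;0 0 15 0 0;0 0 12 0 0;0 0 0 0 0;0 0 0 0 0'
python3 -m inch '0 0 8 0 0;0 0 8 0 0;0 0 4 0 0;0 0 0 0 0;0 0 0 0 0;0 0 0 0 0;0 0 0 0 0'
python3 - <<'E'
from m import *
import io,contextlib
f=io.StringIO()
with contextlib.redirect_stdout(f): meas(.133)
print("\n".join(l for l in f.getvalue().splitlines() if any(t in l for t in("tcp","org [","red [","row 14","row 17","row 18","row 19","row 15","row 20")))[:2500])
s=ctrl.sense();print(s["force"],s["joint_vel"].round(2))
q=cam("scene");hsv=cv2.cvtColor(q["img"],cv2.COLOR_BGR2HSV);H,S,V=[hsv[...,i].astype(int) for i in range(3)]
m=((H>5)&(H<22)&(S>150)&(V>60)).astype(np.uint8);m[:,:170]=0;m[:,240:]=0;m[200:]=0;m[:120]=0
n,l,st,c=cv2.connectedComponentsWithStats(m);print(st[1:])
y=np.radians(-11);R=np.array([[np.cos(y),-np.sin(y)],[np.sin(y),np.cos(y)]])
for z in(.125,.135,.145):
    w=R@np.array([.018,-.07])+[.520,-.1065]; print(z,np.round(proj(q,[*w,z]),1))
for th in("tin","jar"):
  for pp,nm in((q,"scene"),(cam("top"),"top")):
    print(th,nm,[(np.round(at(pp,k["position"],.004),3),round(k["confidence"],2)) for k in ctrl.pinpoint(pp,th)[:2]])
E
```

```text
time: 27.35
tcp_pos: [0.5008, -0.2, 0.2498]
orientation: [180.0, -0.0, 168.9]
force: [0.0, 1.2, -0.3]
gripper_width: 0.0237
time: 28.05
tcp_pos: [0.5012, -0.2002, 0.2306]
orientation: [-180.0, 0.0, 168.9]
force: [0.6, -0.7, -1.2]
gripper_width: 0.0239
tcp box xy [ -0.6 -95.6] z 0.23056222980226168
org [332 137  12  28  58]
   row 143 336 339 box y @z [(0.133, np.float64(-36.9), np.float64(-33.7))] x -46.4
   row 149 334 335 box y @z [(0.133, np.float64(-38.2), np.float64(-36.6))] x -42.1
   row 155 332 333 box y @z [(0.133, np.float64(-39.6), np.float64(-38.0))] x -37.9
org [ 231  177   22  112 1583]
   row 177 233 246 box y @z [(0.133, np.float64(-114.3), np.float64(-103.8))] x -22.0
   row 183 233 239 box y @z [(0.133, np.float64(-114.4), np.float64(-109.1))] x -17.7
   row 189 233 236 box y @z [(0.133, np.float64(-114.5), np.float64(-111.5))] x -13.3
   row 195 233 239 box y @z [(0.133, np.float64(-114.7), np.float64(-109.3))] x -8.9
   row 201 233 239 box y @z [(0.133, np.float64(-114.8), np.float64(-109.4))] x -4.5
   row 207 233 239 box y @z [(0.133, np.float64(-114.9), np.floa
[... 1127 characters left out ...]
25053605 -0.15825674 -2.02938942] [ 0.04 -0.07  0.08  0.13 -0.06 -0.   -0.03]
[[187 150   9  10  58]
 [201 170   7  12  37]
 [190 176   2   4   6]
 [202 191   2   2   3]
 [201 194   1   2   2]
 [222 195   2   3   5]
 [227 195   1   1   1]
 [200 197   2   2   3]
 [230 197   1   1   1]
 [218 198   2   2   2]
 [221 199   1   1   1]
 [232 198   1   1   1]]
0.125 [203.8 184.5]
0.135 [203.5 182.1]
0.145 [203.1 179.7]
tin scene [(array([ 0.516, -0.034,  0.004]), 0.74)]
tin top [(array([ 0.511, -0.057,  0.004]), 0.82)]
jar scene [(array([ 0.502, -0.096,  0.004]), 0.66), (array([ 0.48 , -0.153,  0.004]), 0.48)]
jar top [(array([ 0.495, -0.108,  0.004]), 0.58), (array([ 0.311, -0.426,  0.004]), 0.22)]
```

```bash
python3 -c "
from h import *
print(ctrl.hand_in())
s=ctrl.sense();print(s['time'],s['tcp_pos'],s['gripper_width'],s['force'])"
```

```text
the job is handed in; nothing more can be done
None
the job is handed in; nothing more can be done
```

I stood the jar (inner half of the gap) and then the tin (outer half) on the box floor and let go of both. I then lifted the clamp squeezed to its stop and handed in with it held open over the middle of the red card's top edge. The hand-in reports no verdict, and the clock was at about 28 s of the 72 s allowed.

**Clamp, last checks:**
- **Opening:** the grips were 23.9 mm apart, so the clamp was at its stop. The jaw angle itself cannot be read directly.
- **Position:** the middle of the jaws was within about 1 mm of the card's mid-plane, with the jaws about 51 mm over their outsides. The clamp was centred to about 1 mm along the edge.
- **Depth:** the tips were at z ≈ 0.133–0.135, about 15–17 mm below the card's edge.
- **Contact:** wrist force was about 1–2 N, close to the clamp's weight, so no sign of it touching the card.

**Where the checks disagreed:**
- **Clamp tilt:** it hangs about 4° tilted in the fingers, so I centred it on the jaws, not the fingers.
- **Network positions:** they put the tin and jar up to about 15 mm from where I placed them, and the scene and top cameras differed by up to about 25 mm. I relied on the close-up wrist view after release, which showed both standing in the gap.
- **Tin placement:** it went down with about 15 N on the floor and 5 N sideways just before release.

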